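# Load a soundboard brace in the bending tester and hold the load

### The job

Lay the long square brace blank gently across the two supports of the bending tester, centred, in the gap between the two upright pins and the upturned hook, and let go of it. Then take the stirrup handle of the spring balance and draw it out until the barrel's mouth stands on the broad black band of the rod, and keep holding it there, steady, so that the dial can be read: the program finishes while the robot still holds the handle at the mark. Leave everything else on the bench where it lies.

Things in the scene. Friction and masses are not known exactly. Their poses are not given: they have to be found in the camera images.
- rig: Bending tester, screwed to the bench. Origin on the bench under the pull axis; x runs level from the handle (-x end) to the dial (+x end), y along the line of the supports, z up. Plywood base 15 mm high. Spring balance along y = 0, in two bearing blocks 46 mm wide, 69 mm high at x = -26 and 34 mm. Dial 56 mm across, face up, at x = 196 mm, 81 mm high
- seat (a point): Fixed point of the tester: where the centre of the bar is once the bar is centred on the ledges and pulled up against both pins; 67 mm above the bench, at x = 107 mm, y = 0 of the tester. Same axes as the tester
- ledge_a (a point): Middle of the top of one support (tester x = 112.5, y = +120 mm): a flat aluminium ledge 60 mm above the bench, 20 mm wide in y, from x = 85 to 140 mm. On its handle side stands an upright steel pin, 10 mm thick, up to 90 mm above the bench, far side at x = 100 mm
- ledge_b (a point): The same for the other support, at tester y = -120 mm. The bar lies on both ledges, behind (+x of) both pins and in front (-x) of the hook. At y = -60 and +60 mm, between hook and supports, nothing stands higher than the 15 mm base, so the bar can be held there while it is laid in
- hook_face (a point): Front (-x) face of the hook at y = 0, 67 mm above the bench; moves with the barrel. The hook is an 8 mm steel bar that comes from the barrel, passes 6 mm below ledge height and turns up behind the bar's place to 88 mm above the bench. Before the pull the gap between this face and the plane of the pins' far sides is 23 to 28 mm
- barrel (a joint): How far the balance's barrel (31 mm thick, 112 mm long) with its hook has slid towards the handle (tester -x), in m: 0 fully back, 0.030 its stop; starts at 0 to 0.005, 0.4 N of friction. With the bar laid in it stops at about 0.014, the hook then holding the bar against both pins
- rod (a joint): How far the rod with the stirrup handle is drawn out of the barrel, in m: 0 fully in (start), 0.080 end stop; at 0.050 the broad band's middle is at the mouth. The return spring pulls 1.5 N at 0, 12.5 N at the mark (220 N/m). Drawing the handle first slides the barrel until the bar is tight on the pins, then draws the rod out. Let go, it returns to 0
- mark (a point): Middle of the broad black band (8 mm wide) round the 10 mm steel rod; at the start it is hidden, 50 mm inside the barrel. Thin black lines stand every 10 mm before and after it, the band is the fifth mark to come out
- mouth (a point): Centre of the barrel's mouth (the steel ring at the handle end of the barrel), where the rod comes out. Moves with the barrel
- grip (a point): Middle of the wooden cross bar of the stirrup handle: 16 mm thick, 70 mm long, lying along the tester's y, 50 mm above the bench. Between it and the back of the stirrup (towards the barrel) there are 52 mm free for a finger, between the stirrup's 8 mm steel side arms 72 mm. Nothing is under it. Pull it along the tester's -x
- stirrup: The rod with its whole stirrup handle (wooden cross bar, steel side arms and back); its origin is not on the handle: use grip for its position
- balance: The barrel of the spring balance with its steel hook, which slide as one; its origin is not on the hook: use hook_face and mouth for its position
- bar: The brace blank to test: plain light wood, 300 mm long, 14 x 14 mm square, 20 to 50 g, loose on the bench. Origin at its very centre (7 mm above the bench at the start), x along its length, z up. Of the three plain wooden pieces it is the only one that is both long and narrow
- short_bar: Leave alone: a short bar of the same wood, 170 x 14 x 14 mm, too short to bridge the supports. Origin at its centre, x along it
- strip: Leave alone: a flat wide strip of the same wood, 300 x 40 x 10 mm, too wide for the gap. Origin at its centre, x along it
- chisel: Leave alone: wood-handled chisel, 240 mm long, 27 mm high, lying along its x. Origin on the bench below its middle
- plane: Leave alone: small iron hand plane, 160 x 48 mm, 58 mm high, long axis x. Origin under its middle
- cork_block: Leave alone: cork sanding block, 110 x 60 x 35 mm. Origin under its middle
- try_square: Leave alone: try square lying flat, about 170 x 110 mm, 18 mm high. Origin under its middle

How it is judged:
By the outcome, as a careful person would: the job done as asked, in the order asked, and still so for the second after the job is handed in, while the arm keeps its last pose, push and grip.
It also fails if it takes over 61 s, if anything falls off the work surface, if the arm or the gripper's body presses on something with over 40 N, if the wrist force passes 120 N, or if a joint passes its speed limit or range.

### The arm

A 6-joint arm with a two-finger parallel gripper is mounted at the origin on the work surface. World frame = base frame: x ahead of the robot, y to its left, z up, the work surface at z = 0. Lengths are in m, angles in rad, forces in N, time in s.
With the tool pointing down it reaches from about 0.3 to 0.875 m from the base axis. Payload 6.4 kg.
Tool frame: the origin (TCP) lies midway between the tips of the shut fingers; the grasp point (between the pads) lies ctrl.grip_depth behind it (ctrl.grip_depth is the distance from the TCP to the grasp point, in m); x points along the fingers, y is the direction in which the jaws open and shut, and the axes are right-handed (so a half turn about x gives the same grasp; the last joint's range is limited). The gripper opens to 85 mm and grips with 20 to 120 N. Pads are 22 mm wide; open, the fingers measure 114 mm over their backs; the gripper's body (76 mm by 85 mm) begins 54 mm behind the grasp point. The pads swing forward as they close: fully open they stand 13 mm farther back than shut.
Start: joints at [-1.314, 0.181, 1.607, -0, 1.354, -0.206], TCP at [0.257, -0.515, 0.231] pointing down, gripper open.
Joint ranges: [-2.99, 2.99], [-0.89, 2.07], [0.3, 2.58], [-1.14, 4.28], [0, 2.63], [-3.12, 3.12]. Speed limits (rad/s): [2.57, 2.57, 3.01, 3.14, 3.14, 3.14].

### API

Orientations are given as a unit quaternion [w, x, y, z].
In Python, from bench import ctrl gives the robot as it stands.
- The arm moves only by the tool carry_out, never from a script. Its argument "motion" is one flat list of numbers, 7 for each row, row after row: the turn, a rotation vector about the tool's x, y, z in degrees, then the shift along the tool's x, y, z in m, then the gripper's target within -1 to 1 (shut at 1, half-way at 0, fully open at -1). A call has 1 to 10 rows; each row shifts and turns the pose as measured when the row begins, along the tool's axes as they then stand; what a row does not reach is not made up. A row lasts 1/10 s, in which the tool goes at most 50 mm and 8.59 degrees, less where a joint would pass 70% of its speed; a pose out of reach is approached as far as the arm can. A call with a gripper value outside its range is refused whole. The fingers move at their own pace and stop on an object; the grip force is fixed at half the most. Time passes only in rows, so rows that do not move let the fingers close. It gives the time, the measured TCP pose, the force and the opening at its end, in the units of the state.
- ctrl.get_obs(): the state, without advancing time (a new reading comes with each control period).
- ctrl.camera(name): name is "scene" or "top"; returns the picture (384x512x3 uint8, blue, green, red); there is no depth.
- ctrl.camera_params(name): a dict with "mtx" (3x3 intrinsics, pixels), "pose" (4x4, takes a point from camera to world coordinates). Camera axes: x right, y down, z forward; pixel columns grow to the right and rows downward; lengths in m; the calibration is good to about 2 mm. A picture is of the moment at which its call begins. camera_params takes no time and is no camera call.
- ctrl.hand_in(): hands the job in, once; it reports no verdict.
Trained networks look in the newest picture that a camera, given by its name, has taken for a name from the list of things; names that differ only in an ending like _2 or _b are one class to them, and where a whole thing is asked for, a point or a joint stands for the part that bears it (a point fixed in the world has none). Each returns a list of dicts, best first, with "conf" (0 to 1); they miss things now and then, are a little off and sometimes report something else, mostly with a low value. They report only what shows in the picture. A call takes as long as a camera call.
- ctrl.boxes_of(camera, thing): "point" ([x, y, z] in m, in the coordinates of the camera as it stood for that picture, good to about 4 mm: the middle of the surface that is visible of it).
- ctrl.trace(camera, thing): "pixels" (384x512 bool, what is visible of it).
- ctrl.landmark_of(camera, thing): "point" ([x, y, z] in m, in the coordinates of the camera as it stood for that picture, good to about 4 mm: a listed point, or the origin of a listed thing).
The state is a dict: "time_s": time; "q": joint angles; "dq": joint speeds; "joint_efforts": joint torques, N m; "eef_pos": TCP position; "eef_rot": TCP orientation; "wrist_force": force on the tool from outside, world axes, zero at the start; "torque": the same for the moment, N m; "opening": opening from 0.0 (shut) to 1.0 (fully open).
Only numpy, scipy, OpenCV 4.12 (cv2) and the standard library are available. Lean on these libraries where they do the work, as an engineer would, in place of code of your own. Each camera call takes 0.05 s, during which the arm holds its last target. There are 200 camera calls.

## Working session

There is one attempt and no reset: what is moved stays moved. The work goes in short steps, Python scripts to look and compute and a tool call to move; the robot and the scene stay as the last step left them, time stands still between calls to the robot, and variables do not carry over. Pictures are saved under pics/ and viewed, about 8 in all and at most 12, crops included, and the job is handed in when it is done.

Besides the shell and the picture viewer there is one more tool, called after "Request:" as a command line: name --argument value ..., lists and objects as JSON in quotes. carry_out: Moves the arm, as the interface text tells. Its arguments: {"type":"object","properties":{"motion":{"type":"array"}},"required":["motion"]}

```bash
ls; mkdir -p pics; cat > h.py <<'E'
import numpy as np, cv2
from scipy.spatial.transform import Rotation as R
from bench import ctrl
def w(cam,p):
    T=np.array(ctrl.camera_params(cam)["pose"]);return T[:3,:3]@np.array(p)+T[:3,3]
def lm(cam,names,f=None):
    for n in names:
        for d in (f or ctrl.landmark_of)(cam,n)[:3]:
            print(cam,n,round(d["conf"],2),np.round(w(cam,d["point"]),4))
def px(cam,p):
    P=ctrl.camera_params(cam);T=np.linalg.inv(P["pose"]);c=T[:3,:3]@np.array(p)+T[:3,3];u=np.array(P["mtx"])@c;return u[:2]/u[2]
def ray(cam,uv,z):
    P=ctrl.camera_params(cam);T=np.array(P["pose"]);d=T[:3,:3]@np.linalg.inv(P["mtx"])@np.array([uv[0],uv[1],1.]);return T[:3,3]+d*(z-T[2,3])/d[2]
E
cat > a.py <<'E'
from h import *
o=ctrl.get_obs();print({k:np.round(v,3) for k,v in o.items()},ctrl.grip_depth)
for c in("scene","top"):
    im=ctrl.camera(c);cv2.imwrite(f"pics/{c}0.png",im)
    P=ctrl.camera_params(c);print(np.round(P["pose"],3),np.array(P["mtx"])[0])
    lm(c,["seat","ledge_a","hook_face","grip","mouth","rig","bar","short_bar"])
E
python3 a.py
```

```text
pics
{'time_s': np.float64(0.0), 'q': array([-1.314,  0.182,  1.608,  0.   ,  1.354, -0.206]), 'dq': array([-0.001,  0.   ,  0.   , -0.001,  0.   ,  0.003]), 'joint_efforts': array([ 0.0000e+00, -4.4488e+01, -3.5134e+01, -0.0000e+00,  9.0000e-03,
        0.0000e+00]), 'eef_pos': array([ 0.257, -0.514,  0.23 ]), 'eef_rot': array([-0.162, -0.688, -0.163,  0.688]), 'wrist_force': array([0.126, 0.13 , 0.032]), 'torque': array([-0.029, -0.018,  0.004]), 'opening': np.float64(0.999)} 0.0187
[[-0.209  0.784 -0.584  1.234]
 [ 0.978  0.176 -0.113  0.141]
 [ 0.015 -0.595 -0.804  1.064]
 [ 0.     0.     0.     1.   ]] [414.18127622   0.         254.52423866]
scene seat 0.84 [0.5795 0.1416 0.0638]
scene ledge_a 0.97 [0.6971 0.1209 0.062 ]
scene ledge_a 0.69 [ 0.4919 -0.2996  0.0114]
scene hook_face 0.97 [0.5821 0.1593 0.0676]
scene grip 0.54 [ 0.525  -0.0976  0.0518]
scene mouth 0.59 [ 0.5445 -0.0105  0.0509]
scene mouth 0.48 [0.2986 0.2763 0.0031]
scene mouth 0.46 [ 0.555   0.0366 -0.0014]
scene rig 0.68 [0.5617 0.0385 0.0029]
scene bar 0.58 [0.505  0.4311 0.0124]
scene short_bar 0.69 [ 0.492  -0.3007  0.0088]
[[-0.024 -0.994  0.11   0.436]
 [-1.     0.026  0.012  0.006]
 [-0.015 -0.11  -0.994  1.054]
 [ 0.     0.     0.     1.   ]] [395.74806877   0.         249.64779242]
top seat 0.69 [0.5786 0.1476 0.0704]
top seat 0.25 [ 0.5296 -0.4269  0.0066]
top ledge_a 0.89 [0.697  0.1211 0.064 ]
top ledge_a 0.79 [0.4627 0.1735 0.0622]
top hook_face 0.6 [0.5835 0.1581 0.0644]
top hook_face 0.51 [ 0.5267 -0.0993  0.0509]
top grip 0.65 [ 0.5238 -0.1007  0.0487]
top mouth 0.63 [ 0.5413 -0.0161  0.0502]
top rig 0.87 [0.5592 0.0376 0.002 ]
top bar 0.7 [0.505  0.4309 0.0063]
top short_bar 0.58 [ 0.4946 -0.3033  0.0082]
```

View pics/scene0.png

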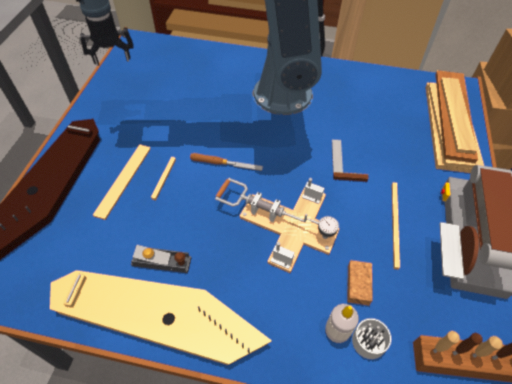

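View pics/top0.png

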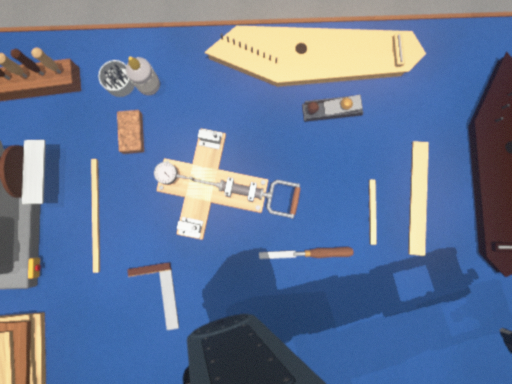

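```bash
cat > b.py <<'E'
from h import *
for c,z in(("top",.014),("scene",.012)):
    for d in ctrl.trace(c,"bar")[:2]:
        ys,xs=np.nonzero(d["pixels"]); r=cv2.minAreaRect(np.c_[xs,ys].astype(np.float32))
        W=np.array([ray(c,(a,b),z)[:2] for a,b in zip(xs,ys)],np.float32)
        R_=cv2.minAreaRect(W);print(c,d["conf"],len(xs),np.round(r[0],1),R_, cv2.fitLine(W,cv2.DIST_L2,0,.01,.01).ravel())
    lm(c,["ledge_a","ledge_b","seat"])
    for d in ctrl.trace(c,"rig")[:1]: pass
E
python3 b.py
```

```text
top 0.86 734 [ 95. 215.] ((0.5052585005760193, 0.42838379740715027), (0.29711127281188965, 0.017612947151064873), 2.31592059135437) [0.9992608  0.03844306 0.50544184 0.4285969 ]
top ledge_a 0.89 [0.697  0.1211 0.064 ]
top ledge_a 0.79 [0.4627 0.1735 0.0622]
top ledge_b 0.89 [0.697  0.1211 0.064 ]
top ledge_b 0.79 [0.4627 0.1735 0.0622]
top seat 0.69 [0.5786 0.1476 0.0704]
top seat 0.25 [ 0.5296 -0.4269  0.0066]
scene 0.77 485 [394.8 226.5] ((0.5085066556930542, 0.42956867814064026), (0.3010302782058716, 0.018286848440766335), 2.0478904247283936) [0.99945897 0.03289005 0.52572095 0.43056148]
scene ledge_a 0.97 [0.6971 0.1209 0.062 ]
scene ledge_a 0.69 [ 0.4919 -0.2996  0.0114]
scene ledge_b 0.97 [0.6971 0.1209 0.062 ]
scene ledge_b 0.69 [ 0.4919 -0.2996  0.0114]
scene seat 0.84 [0.5795 0.1416 0.0638]
```

The scene view shows the rig near (290,215) with its handle at (230,193), and the bar at (395,225). In the top view the bar is at (95,215). The networks agree with both pictures. Now planning the pick.

```bash
cat >> h.py <<'E'
def pose():
    o=ctrl.get_obs();q=o["eef_rot"];return np.array(o["eef_pos"]),R.from_quat([q[1],q[2],q[3],q[0]]),o
def plan(target,jaw,n,g,p=None,r=None):
    """rows from pose to target, tool down, jaw axis along +-jaw (world xy)"""
    if p is None: p,r,_=pose()
    y=np.array([*jaw,0.])/np.linalg.norm(jaw)
    if y@r.as_matrix()[:,1]<0:y=-y
    x=np.array([0,0,-1.]);rt=R.from_matrix(np.c_[x,y,np.cross(x,y)])
    rv=(r.inv()*rt).as_rotvec();print("turn deg",np.round(np.degrees(rv),2),"dist",np.round(np.array(target)-p,4))
    d=(np.array(target)-p)/n;out=[]
    for i in range(n):
        ri=r*R.from_rotvec(rv*i/n);t=ri.inv().apply(d)
        out.append([*np.round(np.degrees(rv/n),2),*np.round(t,4),g])
    for k in range(0,n,10):print([[float(v) for v in o] for o in out[k:k+10]])
    return np.array(target),rt
X=np.array([.2187,.9758]);Y=np.array([-.9758,.2187]);MID=np.array([.5798,.1473])  # MID at tester x=112.5
def rig(x,y):return MID+X*(x-112.5)/1000+Y*y/1000
E
python3 -c "
from h import *
p,r,o=pose();print(r.as_matrix().round(3),o['q'][5])
d=np.array([.9993,.037]);
plan([*(np.array([.5058,.4292])-.06*d),.12],[-.037,.9993],25,-0.3)
print(rig(112,60),rig(112,0))
"
```

```text
[[ 0.     0.446 -0.895]
 [ 0.    -0.895 -0.446]
 [-1.    -0.    -0.   ]] -0.20630450747179604
turn deg [24.4 -0.   0. ] dist [ 0.1891  0.9415 -0.1113]
[[0.98, -0.0, 0.0, 0.0045, -0.0303, -0.0236, -0.3], [0.98, -0.0, 0.0, 0.0045, -0.0307, -0.0231, -0.3], [0.98, -0.0, 0.0, 0.0045, -0.0311, -0.0225, -0.3], [0.98, -0.0, 0.0, 0.0045, -0.0315, -0.022, -0.3], [0.98, -0.0, 0.0, 0.0045, -0.0319, -0.0215, -0.3], [0.98, -0.0, 0.0, 0.0045, -0.0322, -0.0209, -0.3], [0.98, -0.0, 0.0, 0.0045, -0.0326, -0.0204, -0.3], [0.98, -0.0, 0.0, 0.0045, -0.0329, -0.0198, -0.3], [0.98, -0.0, 0.0, 0.0045, -0.0332, -0.0192, -0.3], [0.98, -0.0, 0.0, 0.0045, -0.0336, -0.0187, -0.3]]
[[0.98, -0.0, 0.0, 0.0045, -0.0339, -0.0181, -0.3], [0.98, -0.0, 0.0, 0.0045, -0.0342, -0.0175, -0.3], [0.98, -0.0, 0.0, 0.0045, -0.0345, -0.0169, -0.3], [0.98, -0.0, 0.0, 0.0045, -0.0348, -0.0163, -0.3], [0.98, -0.0, 0.0, 0.0045, -0.035, -0.0158, -0.3], [0.98, -0.0, 0.0, 0.0045, -0.0353, -0.0152, -0.3], [0.98, -0.0, 0.0, 0.0045, -0.0355, -0.0146, -0.3], [0.98, -0.0, 0.0, 0.0045, -0.0358, -0.0139, -0.3], [0.98, -0.0, 0.0, 0.0045, -0.036, -0.0133, -0.3], [0.98, -0.0, 0.0, 0.0045, -0.0362, -0.0127, -0.3]]
[[0.98, -0.0, 0.0, 0.0045, -0.0365, -0.0121, -0.3], [0.98, -0.0, 0.0, 0.0045, -0.0367, -0.0115, -0.3], [0.98, -0.0, 0.0, 0.0045, -0.0368, -0.0108, -0.3], [0.98, -0.0, 0.0, 0.0045, -0.037, -0.0102, -0.3], [0.98, -0.0, 0.0, 0.0045, -0.0372, -0.0096, -0.3]]
[0.52114265 0.1599341 ] [0.57969065 0.1468121 ]
```

Request:
carry_out --motion '[8.1,0,0,0,0,0,-0.3,8.1,0,0,0,0,0,-0.3,8.1,0,0,0,0,0,-0.3,0,0,0,0,-0.04,-0.01,-0.3,0,0,0,0,-0.04,-0.01,-0.3,0,0,0,0,-0.04,-0.01,-0.3,0,0,0,0,-0.04,-0.01,-0.3,0,0,0,0,-0.04,-0.01,-0.3,0,0,0,0,-0.04,-0.01,-0.3,0,0,0,0,-0.04,-0.01,-0.3]'

```text
time_s: 2.4
eef_pos: [0.3212, -0.2285, 0.2302]
eef_rot: [0.005, 0.707, 0.004, -0.707]
wrist_force: [0.8, 0.1, -0.2]
opening: 0.649
```

Request:
carry_out --motion '[0,0,0,0,-0.04,-0.01,-0.3,0,0,0,0,-0.04,-0.01,-0.3,0,0,0,0,-0.04,-0.01,-0.3,0,0,0,0,-0.04,-0.01,-0.3,0,0,0,0,-0.04,-0.01,-0.3,0,0,0,0,-0.04,-0.01,-0.3,0,0,0,0,-0.04,-0.01,-0.3,0,0,0,0,-0.04,-0.01,-0.3,0,0,0,0,-0.04,-0.01,-0.3,0,0,0,0,-0.04,-0.01,-0.3]'

```text
time_s: 3.4
eef_pos: [0.4189, 0.1897, 0.2328]
eef_rot: [0.006, 0.712, 0.001, -0.702]
wrist_force: [0.8, -1.4, -0.7]
opening: 0.651
```

```bash
python3 -c "
from h import *
p,r,o=pose();print(p,r.as_matrix().round(3),o['q'],o['opening'])
d=np.array([.9993,.037]);
plan([*(np.array([.5058,.4292])-.06*d),.06],[-.037,.9993],8,-0.3)
"
```

```text
[0.4188678  0.18965361 0.2328321 ] [[ 0.014  0.01  -1.   ]
 [-0.006 -1.    -0.01 ]
 [-1.     0.006 -0.014]] [ 0.17190031 -0.09466714  1.89006678 -0.00835901  1.33358758  1.73481425] 0.6513077856798742
turn deg [-1.56 -0.78 -0.35] dist [ 0.027   0.2373 -0.1728]
[[-0.19, -0.1, -0.04, 0.0215, -0.0298, -0.0034, -0.3], [-0.19, -0.1, -0.04, 0.0215, -0.0297, -0.0035, -0.3], [-0.19, -0.1, -0.04, 0.0215, -0.0297, -0.0036, -0.3], [-0.19, -0.1, -0.04, 0.0215, -0.0297, -0.0038, -0.3], [-0.19, -0.1, -0.04, 0.0215, -0.0296, -0.0039, -0.3], [-0.19, -0.1, -0.04, 0.0216, -0.0296, -0.0041, -0.3], [-0.19, -0.1, -0.04, 0.0216, -0.0296, -0.0042, -0.3], [-0.19, -0.1, -0.04, 0.0216, -0.0296, -0.0043, -0.3]]
```

Request:
carry_out --motion '[-0.2,-0.1,0,0.02,-0.03,-0.004,-0.3,-0.2,-0.1,0,0.02,-0.03,-0.004,-0.3,-0.2,-0.1,0,0.02,-0.03,-0.004,-0.3,-0.2,-0.1,0,0.02,-0.03,-0.004,-0.3,-0.2,-0.1,0,0.02,-0.03,-0.004,-0.3,-0.2,-0.1,0,0.02,-0.03,-0.004,-0.3,-0.2,-0.1,0,0.015,-0.03,-0.004,-0.3,0,0,0,0,-0.02,-0.002,-0.3,0,0,0,0,0,0,-0.3]'

```text
time_s: 4.3
eef_pos: [0.4465, 0.4354, 0.0925]
eef_rot: [0.017, 0.71, 0.013, -0.704]
wrist_force: [-0.1, -0.5, 0.4]
opening: 0.653
```

```bash
cat > c.py <<'E'
from h import *
p,r,o=pose();print(p,o['q'],o['opening'])
ctrl.camera("top");ctrl.camera("scene");lm("top",["bar"]);lm("scene",["bar"])
d=np.array([.9993,.037]);
plan([*(np.array([.5058,.4292])-.06*d),.004],[-.037,.9993],6,-0.3)
E
python3 c.py
```

```text
[0.44652866 0.43539007 0.09250754] [ 0.58717464  0.43502191  1.58252705 -0.00945946  1.12025278  2.11966072] 0.6527294622995727
top bar 0.67 [0.5056 0.4312 0.0055]
scene bar 0.71 [0.5772 0.141  0.0674]
scene bar 0.67 [0.5037 0.4317 0.0116]
turn deg [ 0.16 -0.44 -0.35] dist [-0.001  -0.0054 -0.0893]
[[0.03, -0.07, -0.06, 0.0149, 0.0008, 0.0003, -0.3], [0.03, -0.07, -0.06, 0.0149, 0.0008, 0.0003, -0.3], [0.03, -0.07, -0.06, 0.0149, 0.0008, 0.0003, -0.3], [0.03, -0.07, -0.06, 0.0149, 0.0009, 0.0003, -0.3], [0.03, -0.07, -0.06, 0.0149, 0.0009, 0.0002, -0.3], [0.03, -0.07, -0.06, 0.0149, 0.0009, 0.0002, -0.3]]
```

Request:
carry_out --motion '[0,-0.1,0,0.02,0.001,0,-0.3,0,-0.1,0,0.02,0.001,0,-0.3,0,-0.1,0,0.02,0.001,0,-0.3,0,-0.1,0,0.02,0.001,0,-0.3,0,0,0,0.008,0.001,0,-0.3,0,0,0,0,0,0,-0.3]'

```text
time_s: 5.1
eef_pos: [0.4523, 0.4223, 0.0087]
eef_rot: [0.012, 0.71, 0.011, -0.704]
wrist_force: [-0.5, 0.2, 0.7]
opening: 0.647
```

```bash
python3 c.py
```

```text
[0.45229618 0.42232989 0.00871855] [ 0.56302576  0.54831535  1.61898079 -0.00788186  0.96845521  2.10558695] 0.6473991506695435
top bar 0.67 [0.5052 0.4321 0.0092]
top bar 0.44 [ 0.4953 -0.3036  0.0088]
scene bar 0.88 [0.5042 0.4314 0.014 ]
scene bar 0.38 [ 0.5407 -0.0106  0.0499]
turn deg [-0.19 -0.65 -0.04] dist [-0.0076  0.003  -0.0066]
[[-0.03, -0.11, -0.01, 0.0011, -0.0005, 0.0013, -0.3], [-0.03, -0.11, -0.01, 0.0011, -0.0005, 0.0013, -0.3], [-0.03, -0.11, -0.01, 0.0011, -0.0005, 0.0012, -0.3], [-0.03, -0.11, -0.01, 0.0011, -0.0005, 0.0012, -0.3], [-0.03, -0.11, -0.01, 0.0011, -0.0006, 0.0012, -0.3], [-0.03, -0.11, -0.01, 0.0011, -0.0006, 0.0012, -0.3]]
```

Request:
carry_out --motion '[0,-0.3,0,0.003,-0.003,0.004,-0.3,0,-0.3,0,0.002,-0.003,0.003,-0.3,0,0,0,0,0,0,-0.3,0,0,0,0,0,0,1,0,0,0,0,0,0,1,0,0,0,0,0,0,1,0,0,0,0,0,0,1,0,0,0,0,0,0,1]'

```text
time_s: 6.1
eef_pos: [0.4468, 0.432, 0.0081]
eef_rot: [0.012, 0.708, 0.013, -0.706]
wrist_force: [-0.2, -0.3, -1.3]
opening: 0.133
```

Request:
carry_out --motion '[0,0,0,0,0,0,1,0,0,0,0,0,0,1]'

```text
time_s: 6.3
eef_pos: [0.4468, 0.432, 0.0081]
eef_rot: [0.012, 0.708, 0.013, -0.706]
wrist_force: [-0.1, 0.3, 0.5]
opening: 0.137
```

Request:
carry_out --motion '[0,0,0,0,0,0,0.3,0,0,0,0,0,0,0.3,0,0,0,0.005,0,0,0.3,0,0,0,0.002,0,0,0.3,0,0,0,0,0,0,0.3]'

```text
time_s: 6.8
eef_pos: [0.4467, 0.4316, 0.0]
eef_rot: [0.012, 0.708, 0.013, -0.706]
wrist_force: [0.3, 0.7, -0.4]
opening: 0.353
```

```bash
python3 c.py
```

```text
[4.46744294e-01 4.31646121e-01 4.47649162e-05] [ 5.77721206e-01  5.66925273e-01  1.61195110e+00 -6.91101158e-04
  9.58918736e-01  2.11435269e+00] 0.35335645067522975
top bar 0.68 [0.5032 0.4342 0.008 ]
scene bar 0.83 [0.504  0.4336 0.0108]
turn deg [-0.14 -0.24  0.11] dist [-0.0012 -0.0049  0.0034]
[[-0.02, -0.04, 0.02, -0.0006, 0.0008, 0.0002, -0.3], [-0.02, -0.04, 0.02, -0.0006, 0.0008, 0.0002, -0.3], [-0.02, -0.04, 0.02, -0.0006, 0.0008, 0.0002, -0.3], [-0.02, -0.04, 0.02, -0.0006, 0.0008, 0.0002, -0.3], [-0.02, -0.04, 0.02, -0.0006, 0.0008, 0.0002, -0.3], [-0.02, -0.04, 0.02, -0.0006, 0.0008, 0.0002, -0.3]]
```

Request:
carry_out --motion '[0,0,0,-0.003,0,0,0.3,0,0,0,0,0,0,1,0,0,0,0,0,0,1,0,0,0,0,0,0,1,0,0,0,0,0,0,1,0,0,0,0,0,0,1,0,0,0,-0.02,0,0,1,0,0,0,-0.04,0,0,1,0,0,0,-0.04,0,0,1,0,0,0,-0.03,0,0,1]'

```text
time_s: 8.0
eef_pos: [0.4425, 0.4288, 0.1311]
eef_rot: [-0.014, -0.704, -0.01, 0.71]
wrist_force: [0.8, -0.3, 0.8]
opening: 0.14
```

```bash
cat > d.py <<'E'
from h import *
ctrl.camera("top");ctrl.camera("scene");p,r,o=pose();print(p,o['q'],o['opening'])
# bar on grasp: trace onto plane z of bar
z=p[2]+.006
for c in("top","scene"):
    lm(c,["bar"])
    for d in ctrl.trace(c,"bar")[:2]:
        ys,xs=np.nonzero(d["pixels"]);W=np.array([ray(c,(a,b),z)[:2] for a,b in zip(xs,ys)],np.float32)
        rr=cv2.minAreaRect(W);L=cv2.fitLine(W,cv2.DIST_L2,0,.01,.01).ravel()
        t=(W-L[2:])@L[:2];print(c,round(d["conf"],2),len(xs),L,"ends",L[2:]+L[:2]*t.min(),L[2:]+L[:2]*t.max(),"rect",rr[0])
M=r.as_matrix();print("tool z",M[:,2],"x",M[:,0])
E
python3 d.py
```

```text
[0.44508821 0.43060683 0.13456134] [ 5.77754329e-01  3.75379025e-01  1.56956999e+00 -5.61550488e-04
  1.19755955e+00  2.11436101e+00] 0.14075964166832122
top bar 0.84 [0.4991 0.4328 0.1335]
top 0.72 1007 [0.9996025  0.02819261 0.5016648  0.42855412] ends [0.3518269  0.42432812] [0.6501391  0.43274167] rect (0.5009893178939819, 0.42829629778862)
top 0.2 438 [ 0.03188673  0.9994915   0.52215874 -0.06398299] ends [ 0.5210968  -0.09726848] [ 0.52376014 -0.01378738] rect (0.5243523120880127, -0.05394048988819122)
scene bar 0.77 [0.5039 0.4361 0.1442]
scene 0.94 487 [0.9994007  0.03461674 0.54759914 0.43475795] ends [0.36749917 0.42851973] [0.65640676 0.43852678] rect (0.5119636058807373, 0.43294790387153625)
tool z [-9.99408439e-01 -3.43876192e-02  5.13615422e-04] x [-4.81637169e-04 -9.38212227e-04 -9.99999444e-01]
```

```bash
python3 -c "
from h import *
plan([*rig(112,56.5),.13],X,10,1)
"
```

```text
turn deg [14.59  0.56 -0.48] dist [ 0.0832 -0.2689  0.0026]
[[1.46, 0.06, -0.05, -0.0001, 0.0272, -0.0074, 1.0], [1.46, 0.06, -0.05, -0.0002, 0.027, -0.0081, 1.0], [1.46, 0.06, -0.05, -0.0002, 0.0267, -0.0088, 1.0], [1.46, 0.06, -0.05, -0.0002, 0.0265, -0.0094, 1.0], [1.46, 0.06, -0.05, -0.0002, 0.0263, -0.0101, 1.0], [1.46, 0.06, -0.05, -0.0002, 0.026, -0.0108, 1.0], [1.46, 0.06, -0.05, -0.0002, 0.0257, -0.0114, 1.0], [1.46, 0.06, -0.05, -0.0002, 0.0254, -0.0121, 1.0], [1.46, 0.06, -0.05, -0.0002, 0.0251, -0.0127, 1.0], [1.46, 0.06, -0.05, -0.0002, 0.0248, -0.0134, 1.0]]
```

Request:
carry_out --motion '[1.5,0,0,0,0.027,-0.007,1,1.5,0,0,0,0.027,-0.008,1,1.5,0,0,0,0.027,-0.009,1,1.5,0,0,0,0.027,-0.009,1,1.5,0,0,0,0.026,-0.01,1,1.5,0,0,0,0.026,-0.011,1,1.5,0,0,0,0.026,-0.011,1,1.5,0,0,0,0.025,-0.012,1,1.5,0,0,0,0.02,-0.011,1,0,0,0,0,0,0,1]'

```text
time_s: 9.3
eef_pos: [0.503, 0.1788, 0.1088]
eef_rot: [0.066, -0.689, 0.081, 0.717]
wrist_force: [0.8, 0.0, 0.1]
opening: 0.143
```

```bash
python3 d.py; python3 -c "
from h import *
plan([*rig(112,56.5),.11],X,4,1);lm('top',['hook_face','ledge_a','seat']);lm('scene',['hook_face','ledge_a','seat'])
"
```

```text
[0.50204617 0.18090205 0.1088737 ] [ 0.12991249  0.26609761  1.77352229 -0.0119071   1.14696991  1.91169411] 0.14312946545451377
top bar 0.93 [0.5591 0.1663 0.1091]
top 0.74 476 [ 0.97913957 -0.2031888   0.6203254   0.15281214] ends [0.53923744 0.16963932] [0.70275664 0.13570619] rect (0.6211246848106384, 0.15343281626701355)
top 0.55 1019 [0.99543893 0.0954006  0.6976611  0.30496398] ends [0.6452209  0.29993823] [0.7525815  0.31022742] rect (0.6985269784927368, 0.304973304271698)
scene bar 0.62 [0.5591 0.1698 0.1102]
scene 0.81 456 [ 0.98022467 -0.19788794  0.6022886   0.16025093] ends [0.46619684 0.18772517] [0.71342546 0.1378146 ] rect (0.5898621678352356, 0.16301307082176208)
tool z [-0.97804944  0.20471609  0.03886667] x [-0.04316794 -0.01658539 -0.99893015]
turn deg [ 0.99  2.06 -1.41] dist [ 0.0219 -0.0231 -0.0002]
[[0.25, 0.52, -0.35, -0.0001, 0.0046, -0.0065, 1.0], [0.25, 0.52, -0.35, -0.0, 0.0045, -0.0065, 1.0], [0.25, 0.52, -0.35, -0.0, 0.0045, -0.0066, 1.0], [0.25, 0.52, -0.35, 0.0, 0.0045, -0.0066, 1.0]]
top hook_face 0.66 [0.5831 0.1599 0.0678]
top ledge_a 0.94 [0.4614 0.1768 0.0624]
top ledge_a 0.69 [ 0.5271 -0.1007  0.051 ]
top ledge_a 0.58 [0.699  0.117  0.0629]
top seat 0.76 [0.5784 0.1476 0.0707]
top seat 0.67 [0.5617 0.031  0.0009]
scene hook_face 0.83 [0.5833 0.1637 0.0684]
scene hook_face 0.53 [ 0.5416 -0.0117  0.0533]
scene ledge_a 0.68 [0.699  0.1228 0.0623]
scene ledge_a 0.55 [0.4619 0.1751 0.0638]
scene ledge_a 0.41 [0.5829 0.1626 0.0683]
scene seat 0.97 [0.5772 0.1405 0.065 ]
scene seat 0.22 [ 0.5256 -0.4261  0.005 ]
```

Request:
carry_out --motion '[0.3,0.5,-0.4,0,0.004,-0.006,1,0.3,0.5,-0.4,0,0.004,-0.006,1,0.3,0.5,-0.4,0,0.004,-0.006,1,0.3,0.5,-0.4,0,0.003,-0.003,1,0,0,0,0,0,0,1,0,0,0,0,0,0,1]'

```text
time_s: 10.5
eef_pos: [0.5226, 0.1603, 0.1107]
eef_rot: [-0.082, 0.704, -0.078, -0.701]
wrist_force: [-0.1, -0.5, -0.5]
opening: 0.142
```

```bash
python3 d.py; python3 -c "
from h import *
plan([*rig(112,58),.0925],X,2,1)
"
```

```text
[0.5224845 0.1605786 0.1106194] [0.07830995 0.25548608 1.78204146 0.00497343 1.09871859 1.87403943] 0.14072135849960357
top bar 0.65 [0.5763 0.1489 0.1121]
top bar 0.64 [0.5584 0.0383 0.005 ]
top 0.63 321 [ 0.97868866 -0.20534976  0.66517323  0.12734124] ends [0.5989662 0.1412329] [0.7260238  0.11457349] rect (0.6625666618347168, 0.12798365950584412)
scene bar 0.93 [0.5786 0.147  0.117 ]
scene bar 0.15 [0.5595 0.0391 0.0058]
scene 0.76 430 [ 0.9752954  -0.22090463  0.6260837   0.13726705] ends [0.4877813  0.16859257] [0.72732544 0.11433577] rect (0.6078490018844604, 0.1426805555820465)
tool z [-0.97429535  0.22524284 -0.00377147] x [ 0.00498854  0.00483451 -0.99997587]
turn deg [-0.35 -0.22  0.34] dist [ 0.0006 -0.0014 -0.0181]
[[-0.18, -0.11, 0.17, 0.0091, 0.0007, -0.0004, 1.0], [-0.18, -0.11, 0.17, 0.0091, 0.0006, -0.0005, 1.0]]
```

Request:
carry_out --motion '[0,-0.1,0.2,0.01,0,0,1,0,0,0,0.008,0,0,1,0,0,0,0,0,0,1,0,0,0,0,0,0,1]'

```text
time_s: 11.2
eef_pos: [0.5219, 0.1614, 0.0903]
eef_rot: [-0.08, 0.703, -0.079, -0.702]
wrist_force: [0.2, 0.5, -0.2]
opening: 0.143
```

```bash
python3 d.py; python3 -c "
from h import *
plan([*rig(112,58),.0635],X,2,1)
a=ctrl.camera('scene')[165:285,230:350];b=ctrl.camera('top')[115:250,150:270]
cv2.imwrite('pics/s1.png',np.hstack([cv2.resize(a,(400,400),interpolation=2),cv2.resize(b,(356,400),interpolation=2)]))
"
```

```text
[0.52195683 0.16135019 0.09056918] [8.16313938e-02 2.87625589e-01 1.78911000e+00 1.62215772e-03
 1.06341209e+00 1.87752805e+00] 0.14136425273660466
top bar 0.76 [0.5775 0.148  0.0925]
top 0.57 330 [ 0.97527426 -0.22099796  0.66996306  0.12762976] ends [0.6050934  0.14232928] [0.72662914 0.11478918] rect (0.6661486625671387, 0.12948676943778992)
scene bar 0.89 [0.5784 0.1504 0.0941]
scene 0.79 440 [ 0.97617686 -0.21697624  0.62119263  0.13938877] ends [0.48626494 0.16937934] [0.72803587 0.11564057] rect (0.6071979999542236, 0.14274731278419495)
tool z [-9.74595088e-01  2.23972128e-01 -9.48552307e-04] x [ 0.0013251   0.00153094 -0.99999795]
turn deg [-0.31 -0.13  0.13] dist [ 0.0006 -0.0019 -0.0277]
[[-0.16, -0.07, 0.06, 0.0139, 0.0009, -0.0005, 1.0], [-0.16, -0.07, 0.06, 0.0139, 0.0009, -0.0005, 1.0]]
```

View pics/s1.png

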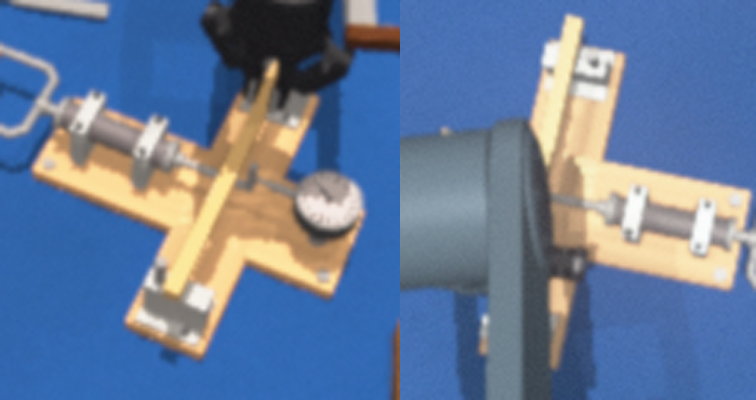

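The scene view shows the bar lined up between the far pin (160,275) and the hook tip (252,175). The top view agrees. Lowering it now.

Request:
carry_out --motion '[0,0,0,0.007,0.001,0,1,0,0,0,0.007,0,0,1,0,0,0,0.004,0,0,1,0,0,0,0,0,0,1,0,0,0,0,0,0,1]'

```text
time_s: 12.1
eef_pos: [0.522, 0.1602, 0.0712]
eef_rot: [-0.08, 0.703, -0.079, -0.702]
wrist_force: [-0.7, -0.4, 0.1]
opening: 0.14
```

```bash
python3 d.py; python3 -c "
from h import *
plan([*rig(112,58),.0635],X,2,1)
"
```

```text
[0.52205914 0.16022084 0.07147685] [7.95249535e-02 3.16438799e-01 1.79841821e+00 1.62053898e-03
 1.02416756e+00 1.87553017e+00] 0.13935136506766393
top bar 0.56 [ 0.5262 -0.0983  0.0482]
top 0.67 260 [ 0.97686964 -0.2138357   0.6668357   0.12698197] ends [0.61263996 0.13884537] [0.7224902  0.11479927] rect (0.6675276756286621, 0.1266082227230072)
top 0.62 1847 [ 0.9946395  -0.1034035   0.5219019  -0.39660624] ends [ 0.3851215  -0.38238645] [ 0.66316247 -0.4112918 ] rect (0.5241382122039795, -0.39687615633010864)
scene bar 0.93 [0.5788 0.1475 0.0801]
scene 0.96 466 [ 0.97690314 -0.21368255  0.61665696  0.13910036] ends [0.48319322 0.16829349] [0.72746325 0.11486319] rect (0.605387270450592, 0.141856849193573)
scene 0.15 1082 [0.9998609  0.01667964 0.7540479  0.32447875] ends [0.6916735  0.32343823] [0.81099504 0.32542872] rect (0.7513860464096069, 0.323729008436203)
tool z [-0.97455693  0.22413088 -0.00203318] x [ 0.00245056  0.00158408 -0.99999574]
turn deg [-0.32 -0.16  0.13] dist [ 0.0008 -0.0008 -0.0083]
[[-0.16, -0.08, 0.07, 0.0042, 0.0003, -0.0004, 1.0], [-0.16, -0.08, 0.07, 0.0042, 0.0003, -0.0004, 1.0]]
```

Force stays near zero, so nothing is touching yet. Going down in small steps until it makes contact.

Request:
carry_out --motion '[0,0,0,0.002,0,0,1,0,0,0,0.002,0,0,1,0,0,0,0.001,0,0,1,0,0,0,0,0,0,1]'

```text
time_s: 12.8
eef_pos: [0.5226, 0.1603, 0.0668]
eef_rot: [-0.081, 0.704, -0.079, -0.701]
wrist_force: [-0.4, -0.2, -0.2]
opening: 0.14
```

Request:
carry_out --motion '[0,0,0,0.001,0,0,1,0,0,0,0,0,0,1]'

```text
time_s: 13.0
eef_pos: [0.5226, 0.1603, 0.0656]
eef_rot: [-0.081, 0.704, -0.079, -0.701]
wrist_force: [-0.7, -0.4, 0.0]
opening: 0.139
```

Request:
carry_out --motion '[0,0,0,0.001,0,0,1,0,0,0,0,0,0,1]'

```text
time_s: 13.2
eef_pos: [0.5226, 0.1603, 0.0645]
eef_rot: [-0.081, 0.704, -0.079, -0.701]
wrist_force: [0.4, -0.0, -0.4]
opening: 0.145
```

Request:
carry_out --motion '[0,0,0,0.001,0,0,1,0,0,0,0,0,0,1]'

```text
time_s: 13.4
eef_pos: [0.523, 0.1604, 0.0644]
eef_rot: [-0.08, 0.704, -0.079, -0.701]
wrist_force: [-0.2, 0.4, 0.1]
opening: 0.139
```

Request:
carry_out --motion '[0,0,0,0.001,0,0,1,0,0,0,0,0,0,1]'

```text
time_s: 13.6
eef_pos: [0.5233, 0.1604, 0.0643]
eef_rot: [-0.08, 0.704, -0.079, -0.701]
wrist_force: [0.0, 0.1, -0.5]
opening: 0.141
```

Request:
carry_out --motion '[0,0,0,0.001,0,0,1,0,0,0,0,0,0,1]'

```text
time_s: 13.8
eef_pos: [0.5237, 0.1605, 0.0643]
eef_rot: [-0.08, 0.705, -0.079, -0.701]
wrist_force: [-0.2, 0.9, -0.7]
opening: 0.145
```

Request:
carry_out --motion '[0,0,0,0.002,0,0.001,1,0,0,0,0,0,0,1]'

```text
time_s: 14.0
eef_pos: [0.5242, 0.1606, 0.0646]
eef_rot: [-0.08, 0.706, -0.079, -0.7]
wrist_force: [0.2, -0.4, -0.6]
opening: 0.144
```

```bash
python3 d.py
```

```text
[0.524105   0.16059018 0.06419333] [8.03231136e-02 3.28857662e-01 1.80014737e+00 8.17327457e-04
 1.00423579e+00 1.87618500e+00] 0.14218941058339077
top bar 0.84 [0.5835 0.1494 0.0679]
top 0.6 270 [ 0.97757155 -0.21060365  0.66906613  0.12751424] ends [0.6065182  0.14098929] [0.72712153 0.11500705] rect (0.6669132709503174, 0.12831944227218628)
scene bar 0.67 [0.5818 0.1486 0.0695]
scene 0.74 322 [ 0.97412604 -0.22600542  0.62712735  0.13832393] ends [0.5268618  0.16158637] [0.72506535 0.11560149] rect (0.6259509325027466, 0.13853761553764343)
tool z [-0.97465005  0.22360033 -0.00775672] x [ 0.00826963  0.00135753 -0.99996488]
```

Request:
carry_out --motion '[0,0,0,0,0,0,0.5,0,0,0,0,0,0,0.3,0,0,0,0,0,0,0.2,0,0,0,0,0,0,0.2,0,0,0,-0.01,0,0,0.2,0,0,0,-0.02,0,0,0.2,0,0,0,-0.03,0,0,0.2,0,0,0,-0.03,0,0,0.2,0,0,0,-0.03,0,0,0.2,0,0,0,0,0,0,0.2]'

```text
time_s: 15.3
eef_pos: [0.5208, 0.1603, 0.1885]
eef_rot: [-0.08, 0.703, -0.079, -0.702]
wrist_force: [0.7, -0.3, 0.8]
opening: 0.4
```

```bash
sed -i 's/^z=.*/z=.067/' d.py; python3 d.py; python3 -c "
from h import *
lm('top',['hook_face','grip','mouth']);lm('scene',['hook_face','grip','mouth'])
plan([*rig(-138,0),.2],X,12,-.3)
a=ctrl.camera('scene')[165:285,200:350];b=ctrl.camera('top')[115:250,150:300]
cv2.imwrite('pics/s2.png',np.hstack([cv2.resize(a,(400,320),interpolation=2),cv2.resize(b,(356,320),interpolation=2)]))
"
```

```text
[0.51848679 0.16007636 0.18437294] [8.01367460e-02 1.59171002e-01 1.73116361e+00 8.48463948e-04
 1.25569778e+00 1.87622331e+00] 0.4009770043003108
top bar 0.86 [0.584  0.1469 0.0668]
top 0.61 516 [ 0.97399324 -0.22657701  0.63662386  0.13593613] ends [0.55118185 0.15581223] [0.728914   0.11446696] rect (0.6399367451667786, 0.13448379933834076)
scene bar 0.6 [0.5794 0.1482 0.0714]
scene 0.67 474 [ 0.97476417 -0.2232371   0.5825101   0.14784978] ends [0.43221498 0.18226986] [0.7260822 0.1149694] rect (0.5793280005455017, 0.14940552413463593)
tool z [-0.97466009  0.22364631  0.00447657] x [-4.48995125e-03  4.48705347e-04 -9.99989819e-01]
top hook_face 0.84 [0.5852 0.1587 0.0682]
top grip 0.74 [ 0.5263 -0.0977  0.0509]
top mouth 0.68 [0.698  0.1182 0.0643]
top mouth 0.58 [ 0.5384 -0.0184  0.0508]
scene hook_face 0.66 [0.5835 0.1626 0.0696]
scene grip 0.75 [ 0.5244 -0.0963  0.052 ]
scene mouth 0.94 [ 0.5443 -0.0129  0.0512]
turn deg [-0.29  0.45 -0.09] dist [ 0.0074 -0.2571  0.0175]
[[-0.02, 0.04, -0.01, -0.0015, 0.0207, -0.0054, -0.3], [-0.02, 0.04, -0.01, -0.0015, 0.0207, -0.0054, -0.3], [-0.02, 0.04, -0.01, -0.0015, 0.0208, -0.0054, -0.3], [-0.02, 0.04, -0.01, -0.0015, 0.0208, -0.0054, -0.3], [-0.02, 0.04, -0.01, -0.0015, 0.0208, -0.0053, -0.3], [-0.02, 0.04, -0.01, -0.0015, 0.0208, -0.0053, -0.3], [-0.02, 0.04, -0.01, -0.0015, 0.0208, -0.0053, -0.3], [-0.02, 0.04, -0.01, -0.0015, 0.0208, -0.0053, -0.3], [-0.02, 0.04, -0.01, -0.0015, 0.0208, -0.0053, -0.3], [-0.02, 0.04, -0.01, -0.0015, 0.0208, -0.0053, -0.3]]
[[-0.02, 0.04, -0.01, -0.0015, 0.0208, -0.0053, -0.3], [-0.02, 0.04, -0.01, -0.0015, 0.0208, -0.0053, -0.3]]
```

View pics/s2.png

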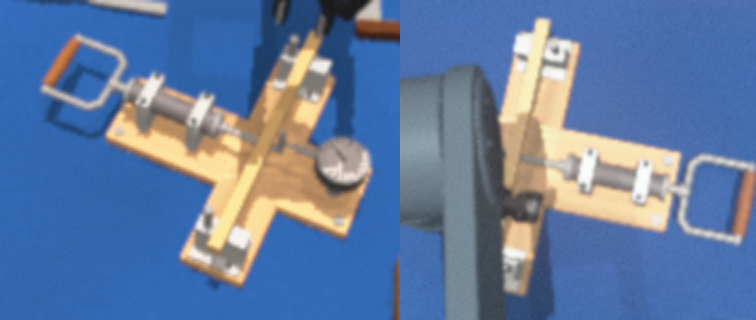

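The bar lies on both ledges, with the pins on its left and the hook on its right in the scene view, about (205,220)–(320,35), and it is centred. The handle is at (60,62). Moving over to it now.

Request:
carry_out --motion '[0,0,0,0,0.021,-0.005,-0.3,0,0,0,0,0.021,-0.005,-0.3,0,0,0,0,0.021,-0.005,-0.3,0,0,0,0,0.021,-0.005,-0.3,0,0,0,0,0.021,-0.005,-0.3,0,0,0,0,0.021,-0.005,-0.3,0,0,0,0,0.021,-0.005,-0.3,0,0,0,0,0.021,-0.005,-0.3,0,0,0,0,0.021,-0.005,-0.3,0,0,0,0,0.021,-0.005,-0.3]'

```text
time_s: 17.0
eef_pos: [0.52, -0.0611, 0.1829]
eef_rot: [0.078, -0.701, 0.078, 0.705]
wrist_force: [0.8, 0.3, 0.6]
opening: 0.648
```

Request:
carry_out --motion '[0,0,0,0,0.021,-0.005,-0.3,0,0,0,0,0.012,-0.005,-0.3,0,0,0,0,0,0,-0.3,0,0,0,0,0,0,-0.3]'

```text
time_s: 17.4
eef_pos: [0.5228, -0.099, 0.183]
eef_rot: [0.079, -0.701, 0.079, 0.705]
wrist_force: [0.3, -0.5, -0.5]
opening: 0.649
```

```bash
python3 -c "
from h import *
p,r,o=pose();print(p,o['q'],o['opening'])
plan([*rig(-138.9,0),.1],X,4,-.3)
"
```

```text
[ 0.52284531 -0.09904073  0.18298604] [-4.09407681e-01  1.38811528e-01  1.75740985e+00 -1.74662337e-03
  1.25080515e+00  1.38590840e+00] 0.6490426714955239
turn deg [-0.2   0.32 -0.04] dist [ 0.002  0.001 -0.083]
[[-0.05, 0.08, -0.01, 0.0207, -0.0004, -0.0005, -0.3], [-0.05, 0.08, -0.01, 0.0207, -0.0004, -0.0005, -0.3], [-0.05, 0.08, -0.01, 0.0207, -0.0004, -0.0005, -0.3], [-0.05, 0.08, -0.01, 0.0207, -0.0004, -0.0005, -0.3]]
```

Request:
carry_out --motion '[0,0.1,0,0.02,0,-0.001,-0.3,0,0.1,0,0.02,0,0,-0.3,0,0.1,0,0.02,0,0,-0.3,0,0,0,0.015,0,0,-0.3,0,0,0,0,0,0,-0.3,0,0,0,0,0,0,-0.3]'

```text
time_s: 18.0
eef_pos: [0.5248, -0.0932, 0.1069]
eef_rot: [-0.077, 0.704, -0.077, -0.702]
wrist_force: [1.4, -0.4, -0.1]
opening: 0.653
```

```bash
python3 -c "
from h import *
p,r,o=pose();print(p,o['q'],o['opening'])
a=ctrl.camera('scene');ctrl.camera('top');lm('scene',['grip']);lm('top',['grip'])
plan([*rig(-138.9,0),.031],X,4,-.3)
cv2.imwrite('pics/s3.png',cv2.resize(a[150:260,190:340],(750,550),interpolation=2))
"
```

```text
[ 0.52482012 -0.09324619  0.1068926 ] [-3.99379192e-01  2.36304302e-01  1.81498829e+00  1.29699279e-03
  1.08883331e+00  1.38889797e+00] 0.6534370188736724
scene grip 0.84 [ 0.5261 -0.0956  0.0509]
scene grip 0.44 [0.5819 0.1482 0.0728]
top grip 0.51 [ 0.5249 -0.0985  0.0504]
top grip 0.39 [0.6958 0.12   0.06  ]
turn deg [ 0.1  -0.21  0.02] dist [-0.0006 -0.0039 -0.0767]
[[0.02, -0.05, 0.0, 0.0192, 0.001, -0.0, -0.3], [0.02, -0.05, 0.0, 0.0192, 0.001, -0.0, -0.3], [0.02, -0.05, 0.0, 0.0192, 0.001, -0.0, -0.3], [0.02, -0.05, 0.0, 0.0192, 0.001, -0.0001, -0.3]]
```

View pics/s3.png

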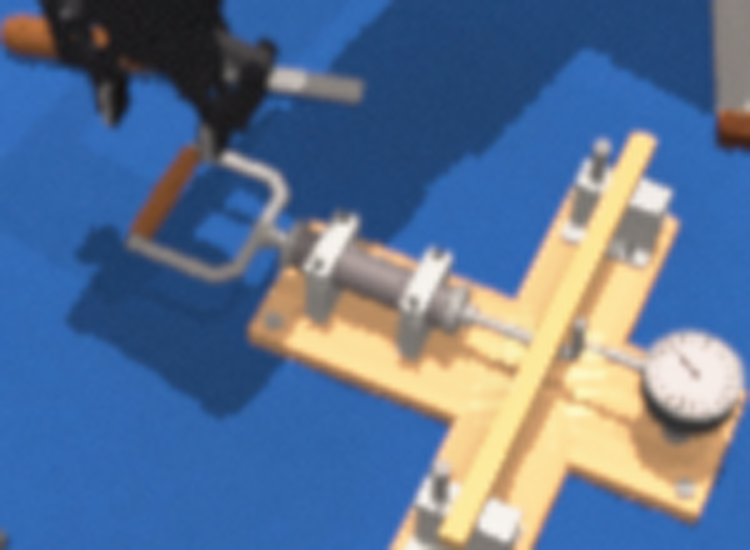

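Clear view: the bar lies between both pins (600,160), (440,480) and the hook (575,335). The fingers are above the handle. Descending.

Request:
carry_out --motion '[0,0,0,0.02,0.001,0,-0.3,0,0,0,0.02,0.001,0,-0.3,0,0,0,0.02,0.001,0,-0.3,0,0,0,0.013,0.001,0,-0.3,0,0,0,0,0,0,-0.3]'

```text
time_s: 18.7
eef_pos: [0.5293, -0.1, 0.0377]
eef_rot: [-0.076, 0.708, -0.078, -0.698]
wrist_force: [0.1, 0.5, 0.9]
opening: 0.65
```

```bash
python3 -c "
from h import *
p,r,o=pose();print(p,o['wrist_force'],o['opening'])
plan([*rig(-138.9,0),.031],X,1,-.3)
"
```

```text
[ 0.52934542 -0.10002681  0.03772329] [0.10016145 0.5186324  0.87202728] 0.6501428978917132
turn deg [ 0.09 -0.82 -0.09] dist [-0.0045  0.002  -0.0067]
[[0.09, -0.82, -0.09, 0.0067, -0.001, 0.005, -0.3]]
```

Correct, then close.

Request:
carry_out --motion '[0,-0.8,0,0.006,-0.001,0.004,-0.3,0,0,0,0,0,0,-0.3,0,0,0,0,0,0,0.3,0,0,0,0,0,0,1,0,0,0,0,0,0,1,0,0,0,0,0,0,1,0,0,0,0,0,0,1,0,0,0,0,0,0,1]'

```text
time_s: 19.5
eef_pos: [0.5277, -0.0988, 0.0346]
eef_rot: [-0.076, 0.704, -0.078, -0.702]
wrist_force: [-0.3, -0.8, -1.1]
opening: 0.16
```

```bash
cat > e.py <<'E'
from h import *
p,r,o=pose();print(p,o['wrist_force'],o['opening'],r.as_matrix().round(3)[:,0], 'rig x,y',112.5+1000*(p[:2]-MID)@X,1000*(p[:2]-MID)@Y)
ctrl.camera('scene');ctrl.camera('top')
for c in('scene','top'):lm(c,['grip','mouth','mark','hook_face','bar'])
E
python3 e.py
```

```text
[ 0.52767237 -0.09884967  0.03457784] [-0.34673905 -0.84626928 -1.14513637] 0.16013505603858247 [ 0.003 -0.003 -1.   ] rig x,y -139.09316186523432 -2.966796480475848
scene grip 0.51 [ 0.5241 -0.0982  0.049 ]
scene grip 0.34 [ 0.5275 -0.4278  0.0036]
scene mouth 0.63 [ 0.5418 -0.0115  0.0533]
scene hook_face 0.91 [0.5832 0.1611 0.066 ]
scene hook_face 0.53 [0.5776 0.143  0.0684]
scene bar 0.95 [0.5793 0.1494 0.0721]
top grip 0.74 [ 0.5262 -0.0989  0.0504]
top mouth 0.76 [ 0.5399 -0.0162  0.0511]
top hook_face 0.79 [0.5856 0.158  0.0672]
top bar 0.7 [0.5815 0.1488 0.0671]
```

Request:
carry_out --motion '[0,0,0,0,0.003,0,1,0,0,0,0,0.004,0,1,0,0,0,0,0.004,0,1,0,0,0,0,0.004,0,1,0,0,0,0,0.004,0,1,0,0,0,0,0.004,0,1,0,0,0,0,0.004,0,1,0,0,0,0,0.003,0,1,0,0,0,0,0,0,1]'

```text
time_s: 21.0
eef_pos: [0.5208, -0.1279, 0.0345]
eef_rot: [-0.078, 0.704, -0.077, -0.702]
wrist_force: [2.5, 5.9, -1.2]
opening: 0.161
```

```bash
python3 e.py
```

```text
[ 0.52081042 -0.12788332  0.03454052] [ 2.48934683  5.89464855 -1.24803141] 0.16132342980932374 [ 0.004  0.002 -1.   ] rig x,y -168.9249007523946 -2.620556603947722
scene grip 0.49 [ 0.5198 -0.1275  0.056 ]
scene mouth 0.58 [ 0.5407 -0.022   0.0512]
scene hook_face 0.73 [0.5768 0.1534 0.0673]
scene bar 0.72 [0.5829 0.144  0.071 ]
top grip 0.64 [ 0.5178 -0.1291  0.0526]
top mouth 0.72 [ 0.5336 -0.0258  0.0505]
top hook_face 0.59 [0.5801 0.1473 0.0687]
top bar 0.6 [0.5811 0.1458 0.0666]
```

Request:
carry_out --motion '[0,0,0,0,0.004,0,1,0,0,0,0,0.004,0,1,0,0,0,0,0.004,0,1,0,0,0,0,0.004,0,1,0,0,0,0,0.004,0,1,0,0,0,0,0.004,0,1,0,0,0,0,0.003,0,1,0,0,0,0,0,0,1,0,0,0,0,0,0,1]'

```text
time_s: 22.5
eef_pos: [0.5166, -0.1455, 0.0345]
eef_rot: [-0.085, 0.705, -0.071, -0.701]
wrist_force: [4.2, 8.9, -1.1]
opening: 0.16
```

```bash
python3 e.py; python3 -c "
from h import *
a=ctrl.camera('scene')
f=[]
for k in range(4):
    o=ctrl.get_obs();f.append(o['wrist_force'][:2]@X);ctrl.camera('top')
print(f)
u=px('scene',[*rig(-80,0),.05]);print(u)
x,y=int(u[0])-30,int(u[1])-22
cv2.imwrite('pics/s4.png',cv2.resize(a[y:y+45,x:x+60],(800,600),interpolation=2));print(x,y)
for v in(-60,-80,-100,-120):print(v,px('scene',[*rig(v,0),.05]))
"
```

```text
[ 0.51664915 -0.1455441   0.03450342] [ 4.23928342  8.8921636  -1.10786961] 0.15953739223660962 [ 0.008  0.019 -1.   ] rig x,y -187.06836215066988 -2.4224059252139365
scene grip 0.56 [ 0.5155 -0.1455  0.0512]
scene grip 0.51 [ 0.3887 -0.1278  0.003 ]
scene grip 0.34 [0.6981 0.1206 0.059 ]
scene mouth 0.85 [ 0.5391 -0.0237  0.0503]
scene mark 0.76 [ 0.5415 -0.0105  0.0509]
scene hook_face 0.72 [ 7.269e-01  3.357e-01 -3.000e-04]
scene bar 0.94 [0.5775 0.1434 0.0722]
top grip 0.7 [ 0.5157 -0.1482  0.0529]
top mouth 0.9 [ 0.5377 -0.0261  0.0472]
top mouth 0.44 [0.4622 0.1742 0.0599]
top mark 0.84 [ 0.5423 -0.0096  0.0508]
top hook_face 0.77 [0.5838 0.1452 0.0678]
top bar 0.96 [0.5826 0.1425 0.0669]
[np.float64(9.363897976793455), np.float64(10.210697919714), np.float64(10.294897934229882), np.float64(9.667004582421564)]
[239.0558074 195.660406 ]
209 173
-60 [245.07662517 197.99233953]
-80 [239.0558074 195.660406 ]
-100 [233.08090698 193.3462568 ]
-120 [227.15140062 191.04968925]
```

View pics/s4.png

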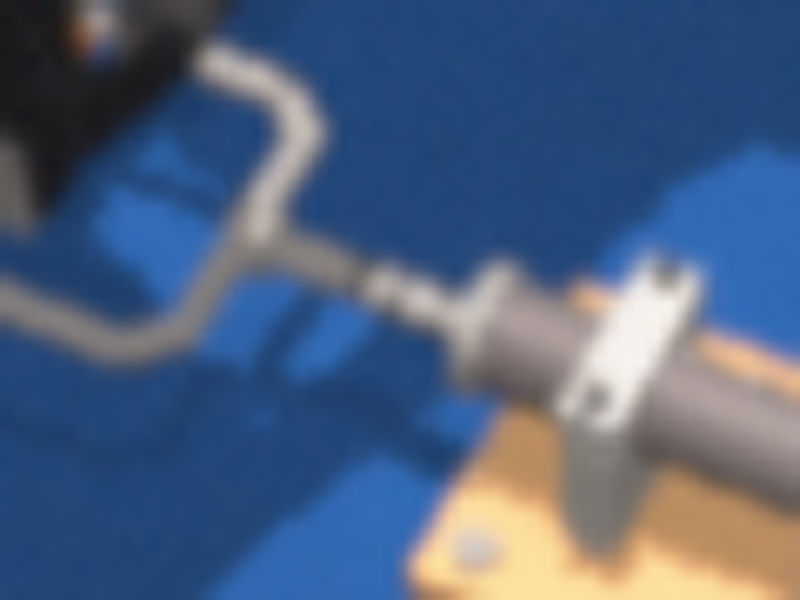

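Request:
carry_out --motion '[0,0,0.3,0,0.004,0,1,0,0,0.3,0,0.004,0,1,0,0,0.3,0,0.004,0,1,0,0,0.3,0,0.003,0,1,0,0,0,0,0,0,1,0,0,0,0,0,0,1]'

```text
time_s: 23.95
eef_pos: [0.5153, -0.151, 0.0345]
eef_rot: [-0.083, 0.705, -0.073, -0.701]
wrist_force: [4.0, 10.3, -0.0]
opening: 0.162
```

```bash
cat > f.py <<'E'
from h import *
import sys
f=[];M=[]
for k in range(5):
    for c in('scene','top'):
        ctrl.camera(c);o=ctrl.get_obs();f.append(o['wrist_force'][:2]@X)
        D={}
        for n in('mark','mouth','grip'):
            L=ctrl.landmark_of(c,n)
            L=[q for q in L if np.linalg.norm((w(c,q['point'])[:2]-MID)@Y)<.03]
            if L:D[n]=(w(c,L[0]['point'])[:2]-MID)@X*1000+112.5
        M.append((c,{k:round(float(v),1) for k,v in D.items()}))
p,r,o=pose();print(p,r.as_matrix()[:,0].round(3),o['opening'],'rigx',112.5+1000*(p[:2]-MID)@X,'F',np.mean(f),np.std(f))
for m in M[-4:]:print(m)
print('mark-mouth',np.mean([m[1]['mark']-m[1]['mouth'] for m in M if 'mark' in m[1] and 'mouth' in m[1]]))
E
python3 f.py
```

```text
[ 0.51535044 -0.15099077  0.03451239] [ 0.007  0.013 -1.   ] 0.16499442231251235 rigx -192.66725448644678 F 10.851983899864297 0.3735786752616504
('scene', {'mark': -57.0, 'mouth': -64.5, 'grip': -193.9})
('top', {'mark': -56.2, 'mouth': -65.9, 'grip': -195.7})
('scene', {'mark': -58.5, 'mouth': -62.1, 'grip': -194.4})
('top', {'mark': -56.6, 'mouth': -70.8, 'grip': -193.0})
mark-mouth 8.649999999999997
```

Request:
carry_out --motion '[0,0,0.3,0,0.005,0,1,0,0,0.3,0,0.005,0,1,0,0,0.3,0,0.005,0,1,0,0,0,0,0.003,0,1]'

```text
time_s: 26.35
eef_pos: [0.513, -0.1611, 0.0345]
eef_rot: [-0.082, 0.705, -0.074, -0.701]
wrist_force: [5.8, 13.1, 0.4]
opening: 0.162
```

```bash
python3 f.py
```

```text
[ 0.51302438 -0.16087037  0.03446165] [ 0.006  0.01  -1.   ] 0.164199671165951 rigx -202.81647801123938 F 12.997013726002844 0.46900403812819
('scene', {'mark': -67.3, 'mouth': -62.6, 'grip': -202.3})
('top', {'mark': -69.1, 'mouth': -18.6, 'grip': -205.0})
('scene', {'mark': -65.9, 'mouth': -61.2, 'grip': -201.7})
('top', {'mark': -66.2, 'mouth': -68.0, 'grip': -204.6})
mark-mouth -5.889999999999999
```

Request:
carry_out --motion '[0,0,0,0,0,0,1]'

```text
time_s: 28.45
eef_pos: [0.5134, -0.1589, 0.0345]
eef_rot: [-0.083, 0.705, -0.073, -0.701]
wrist_force: [5.1, 12.7, 0.2]
opening: 0.163
```

```bash
python3 f.py; python3 -c "
from h import *
n=0
A={}
for c in('scene','top'):
    s=sum(ctrl.camera(c).astype(float) for _ in range(4))/4
    u=px(c,[*rig(-75,0),.05]);x,y=int(u[0])-20,int(u[1])-15
    print(c,x,y,[px(c,[*rig(v,0),.05]).round(1) for v in(-60,-100)])
    A[c]=cv2.resize(s[y:y+30,x:x+40].astype(np.uint8),(400,300),interpolation=2)
cv2.imwrite('pics/s5.png',np.hstack([A['scene'],A['top']]))
"
```

```text
[ 0.51349464 -0.15889533  0.03449068] [ 0.007  0.014 -1.   ] 0.1621234685283324 rigx -200.78638602770542 F 12.722802222661562 0.3284505103187971
('scene', {'mark': -61.6, 'mouth': -63.1, 'grip': -200.9})
('top', {'mark': -69.3, 'mouth': -68.8})
('scene', {'mark': -61.5, 'mouth': -62.9, 'grip': -199.1})
('top', {'mark': -63.8, 'mouth': -65.0, 'grip': -201.6})
mark-mouth 0.6333333333333329
scene 220 181 [array([245.1, 198. ]), array([233.1, 193.3])]
top 250 180 [array([265. , 194.5]), array([280.4, 197.5])]
```

View pics/s5.png

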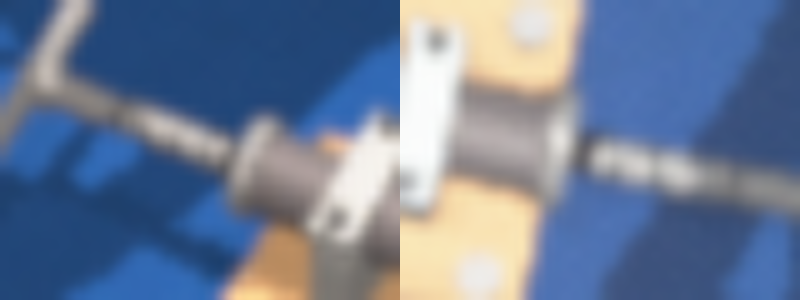

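Both crops show the dark band half out of the mouth: about 4 mm of it is visible at (585,155) in the top crop. I'll do a last check that the hold is steady and the bar is seated, then hand in.

```bash
python3 d.py; python3 f.py; python3 -c "
from h import *
print(rig(107,0),ctrl.hand_in())"
```

```text
[ 0.51348017 -0.15889888  0.03447139] [-0.53043139  0.36310291  1.83085857  0.01894352  0.9484121   1.25022565] 0.16291585322940447
top bar 0.68 [0.5782 0.1446 0.0688]
top 0.59 792 [ 0.97332233 -0.22944207  0.58420676  0.14166018] ends [0.4343136  0.17699462] [0.7283901  0.10767172] rect (0.5814570784568787, 0.14273464679718018)
scene bar 0.97 [0.5789 0.1424 0.0698]
scene bar 0.24 [ 0.527  -0.4204  0.0079]
scene 0.97 398 [ 0.97336364 -0.22926667  0.5790336   0.14239112] ends [0.43009013 0.17747337] [0.71881294 0.1094674 ] rect (0.5744913816452026, 0.1436212658882141)
scene 0.46 133 [ 0.06460392 -0.997911    0.547865   -0.10157708] ends [ 0.5431357  -0.02852561] [ 0.55194074 -0.16453394] rect (0.5495341420173645, -0.09622813761234283)
tool z [-0.97568388  0.21914554 -0.00402521] x [ 0.00718592  0.01362772 -0.99988132]
[ 0.51348763 -0.15888514  0.03448146] [ 0.007  0.014 -1.   ] 0.1640914591513357 rigx -200.77797844877665 F 12.76473477058601 0.41504347676560754
('scene', {'mark': -66.1, 'mouth': -63.1, 'grip': -202.5})
('top', {'mark': -67.1, 'mouth': -68.6, 'grip': -200.9})
('scene', {'mark': -63.5, 'mouth': -62.2, 'grip': -204.4})
('top', {'mark': -64.3, 'mouth': -68.3, 'grip': 112.1})
mark-mouth 0.1500000000000014
the job is handed in; nothing more can be done
[0.57859715 0.1419331 ] None
```

The bar is laid across both supports and released. The handle is drawn out to the black band, the gripper is still holding it there, and the job is handed in.

- **Bar:** it lay centred between the pins and the hook when let go. The pull then brought it up against the pins; its centre reads about (0.579, 0.143), against (0.579, 0.142) for the seat.
- **Band at the mouth:** the averaged network readings put the band 0.15 mm from the mouth. Single readings scattered by a few millimetres. In the last pictures about half of the 8 mm band is outside the mouth.
- **Pull:** 12.7–12.8 N against 12.5 N expected at the mark, which would put the rod about 1 mm past it and still on the band.
- **Steadiness:** the tool pose stayed within 0.1 mm over the last camera calls.
- **Other things on the bench:** none were moved on purpose, and no contact showed in the forces. I did not measure their positions again at the end.

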